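# Push the pot onto the lit cooking zone and start the hob

### The arm

A 6-joint arm with a two-finger parallel gripper is mounted at the origin on the work surface. World frame = base frame: x ahead of the robot, y to its left, z up, the work surface at z = 0. Lengths are in m, angles in rad, forces in N, time in s.
With the tool pointing down it reaches from about 0.25 to 0.725 m from the base axis. Payload 4 kg.
Tool frame: the origin (TCP) lies at the centre of the arm's flange, where the gripper is bolted on; the fingertips stand 173 mm ahead of it and the grasp point (between the pads) lies 155 mm ahead of it (pinch_z is the distance from the TCP to the grasp point, in m); z points along the fingers, y is the direction in which the jaws open and shut (so a half turn about z gives the same grasp; the last joint's range is limited). The gripper opens to 85 mm and grips with 20 to 120 N. Pads are 22 mm wide; open, the fingers measure 114 mm over their backs; the gripper's body (76 mm by 85 mm) begins 54 mm behind the grasp point. The pads swing forward as they close: fully open they stand 13 mm farther back than shut.
Start: joints at [-1.217, 0.241, 0.005, 1.335, 0, 1.571], TCP at [0.173, -0.469, 0.405] pointing down, gripper open.
Joint ranges: [-2.72, 2.72], [-1.05, 1.87], [-1.09, 1.28], [-1.99, 2.15], [-1.42, 1.44], [-3.14, 3.14]. Speed limits (rad/s): [2.79, 2.79, 3.14, 3.14, 3.14, 3.14].

### API

Orientations are given as a 3x3 rotation matrix whose columns are the frame's x, y, z axes.
In Python, from cell import * gives the robot as it stands.
- The arm moves only by the shell command python3 -m pendant 'ROWS' [FORCE]. ROWS is JSON, a list of rows, each a list of 7 numbers: the turn, a rotation vector about the tool's x, y, z in degrees, then the shift along the tool's x, y, z in cm, then the finger opening in cm, from 0 to 8.54. A call has 1 to 12 rows; each row shifts and turns the commanded pose from where the row before left it, along the tool's axes as they then stand; what a row does not reach is not made up. A row lasts 1/8 s, in which the tool goes at most 62.5 mm and 10.7 degrees, less where a joint would pass 70% of its speed; a pose out of reach is approached as far as the arm can. A call with a gripper value outside its range is refused whole. The fingers move at their own pace and stop on an object; FORCE is the grip in N (left out, the last holds). Time passes only in rows, so rows that do not move let the fingers close. It gives the time, the measured TCP pose, the force and the opening at its end, in the units of the state.
- read_state(): the state, without advancing time (a new reading comes with each control period).
- read_camera(name): name is "side" or "top"; returns the picture (384x512x3 uint8, red, green, blue); there is no depth.
- camera_info(name): a dict with "K" (3x3 intrinsics, pixels), "rvec" (rotation vector, rad) and "tvec" (3), from world to camera coordinates, as OpenCV has them. Camera axes: x right, y down, z forward; pixel columns grow to the right and rows downward; lengths in m; the calibration is good to about 2 mm. A picture is of the moment at which its call begins. camera_info takes no time and is no camera call.
- sign_off(): hands the job in, once; it reports no verdict.
The state is a dict: "t": time; "q": joint angles; "dq": joint speeds; "tau": joint torques, N m; "position": TCP position; "ee_rot": TCP orientation; "wrist_force": force on the tool from outside, world axes, zero at the start; "moment": the same for the moment, N m; "grip_width": finger opening in m.
Only numpy, scipy, OpenCV 4.12 (cv2) and the standard library are available. Lean on these libraries where they do the work, as an engineer would, in place of code of your own. Each camera call takes 0.05 s, during which the arm holds its last target.

### The job

Push the lidded pot along the hob, without lifting or tipping it or touching its lid knob, until it stands centred in the lit orange ring with none of its base over the orange line. Then press the green start button right down and let it come up again. Do not press the button before the pot is in place, and leave the salt jar, the butter dish and the oil bottle where they stand.

Things in the scene. Friction and masses are not known exactly. Their poses are not given: they have to be found in the camera images.
- hob: Flat built-in induction hob, 340 mm (its x) by 600 mm (its y), fixed to the counter, its flat top 8 mm above the counter: black glass with two printed ring marks, and a bright metal control strip along its -x edge, the robot's side. Origin at the centre of its underside; z up.
- lit_ring: The goal mark: a lit orange ring drawn flat on the hob glass, inner radius 95 mm, outer 100 mm, with a small cross at its centre. Origin at the ring's centre, on the hob's top. It does not rise above the glass. It may be the left or the right of the hob's two rings, which lie about 300 mm apart.
- idle_ring: The other ring mark, the same size, grey (unlit). Origin at its centre. Not to be used.
- pot: Low round lidded metal pot, without side handles, 160 mm diameter, loose on the hob between the two rings. Straight upright side, flat lid 60 mm above its base; a knob stands on the lid. Lid and pot are one piece, 0.55 to 0.95 kg. It slides when pushed at the side. Origin at the centre of its base.
- pot_knob: Black knob at the centre of the pot's lid: 28 mm diameter, 18 mm tall, top 78 mm above the pot's base. Origin at the middle of the knob's underside, on the lid. Not to be touched.
- start (a joint): Travel of the green start button, m: 0 up, 0.006 fully down. It is pushed straight down, needs about 5 N to go fully down, and springs back.
- start_top (a point): Centre of the top face of the green button (28 mm diameter, in a round black housing 44 mm wide and 12 mm high) on the hob's metal control strip, 115 mm from the hob's centre towards its -x edge, 30 mm above the counter when up, 24 mm when fully down.
- salt_jar: Jar with a green cap, 56 mm diameter, about 85 mm tall, standing loose on one end of the hob's control strip. Origin at the centre of its base. Bystander.
- butter_dish: Small white open dish, 68 mm diameter, 45 mm tall, standing loose on the other end of the control strip. Origin at the centre of its base. Bystander.
- oil_bottle: Green bottle, 60 mm diameter, 210 mm tall, standing loose on the counter to the right (-y) of the hob. Origin at the centre of its base. Bystander.
Things that resemble listed ones, but are neither listed nor needed, are in the scene too. Several things have the shape of the pot; the one meant has the colours described above.

How it is judged:
By the outcome, as a careful person would: the job done as asked, in the order asked, and still so for the second after the job is handed in, with the robot touching nothing.
It also fails if it takes over 48 s, if anything falls off the work surface, if the arm or the gripper's body presses on something with over 40 N, if the wrist force passes 120 N, or if a joint passes its speed limit or range.

## Working session

There is one attempt and no reset: what is moved stays moved. The work goes in short steps, Python scripts to look and compute and a shell command to move; the robot and the scene stay as the last step left them, time stands still between calls to the robot, and variables do not carry over. Pictures are saved under pics/ and viewed, and the job is handed in when it is done.

```bash
mkdir -p pics; ls
python3 - <<'E'
from cell import *
import cv2,numpy as np
for n in("top","side"):
    im=read_camera(n); cv2.imwrite(f"pics/{n}0.png",im[:,:,::-1]); c=camera_info(n); print(n,c)
s=read_state(); print(s["t"],s["position"],s["ee_rot"],s["wrist_force"],s["grip_width"])
E
```

```text
pics
top {'K': array([[400.84694268,   0.        , 259.24920163],
       [  0.        , 400.84694268, 196.86196654],
       [  0.        ,   0.        ,   1.        ]]), 'rvec': array([ 2.14383804, -2.2003376 ,  0.12523138]), 'tvec': array([-0.09001778,  0.58644711,  1.05735094])}
side {'K': array([[391.37699052,   0.        , 260.59191643],
       [  0.        , 391.37699052, 195.01725711],
       [  0.        ,   0.        ,   1.        ]]), 'rvec': array([ 0.40558853, -2.80640785,  1.12482305]), 'tvec': array([0.51434   , 0.23385864, 0.82962075])}
0.1 [ 0.1731528  -0.46879568  0.40389   ] [[ 9.38054409e-01  3.46487334e-01 -6.73446134e-04]
 [ 3.46487988e-01 -9.38052655e-01  1.81387008e-03]
 [-3.24492535e-06 -1.93484982e-03 -9.99998128e-01]] [-0.22280684 -0.21684319  0.1102585 ] 0.08532605827288628
```

View pics/top0.png

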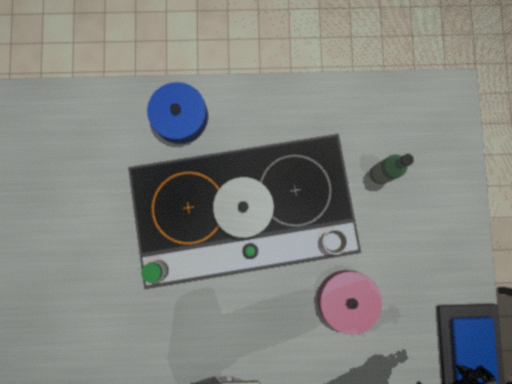

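View pics/side0.png

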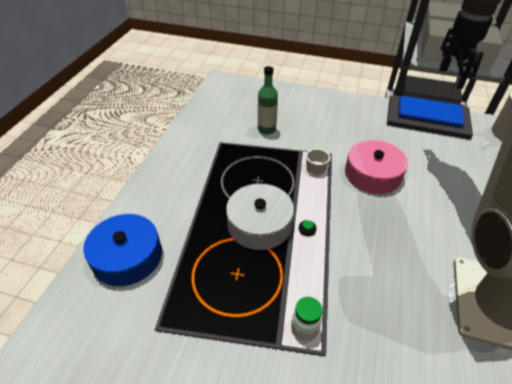

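The top picture shows three pot-shaped things: grey metal (243,207), blue (177,112) and pink (351,302). The grey one stands on the hob between the rings, so it is the pot. The lit ring is the left one, centred at (188,208). The start button is at (251,251), next to the salt jar (152,271) and the butter dish (333,242).

```bash
cat > h.py <<'E'
from cell import *
import cv2,numpy as np
def cam(n):
    c=camera_info(n);R=cv2.Rodrigues(c["rvec"])[0];return c["K"],R,np.array(c["tvec"])
def ray(n,uv,z):
    K,R,t=cam(n);d=R.T@np.linalg.inv(K)@np.array([uv[0],uv[1],1.]);o=-R.T@t
    return o+d*(z-o[2])/d[2]
def rays(n,pts,z): return np.array([ray(n,p,z) for p in pts])
def circ(P):
    A=np.c_[2*P[:,:2],np.ones(len(P))];s=np.linalg.lstsq(A,(P[:,:2]**2).sum(1),rcond=None)[0]
    r=np.sqrt(s[2]+s[0]**2+s[1]**2);return s[:2],r,np.abs(np.hypot(*(P[:,:2]-s[:2]).T)-r).mean()
def masks(im):
    h=cv2.cvtColor(im,cv2.COLOR_RGB2HSV);H,S,V=[h[:,:,i].astype(int) for i in range(3)]
    return dict(orange=(H>8)&(H<22)&(S>150)&(V>120),green=(H>50)&(H<75)&(S>130)&(V>60),dark=(V<45))
def blobs(m,a0=8):
    n,l,st,c=cv2.connectedComponentsWithStats(m.astype(np.uint8));return [(c[i],st[i],l==i) for i in range(1,n) if st[i][4]>=a0]
def pix(m): 
    y,x=np.nonzero(m);return np.c_[x,y]
def pot(im,n="top",near=(243,207),rad=60):
    # metal disc: grey, non-dark pixels near, bounded by black glass
    g=cv2.cvtColor(im,cv2.COLOR_RGB2GRAY)
    return g
E
python3 - <<'E'
from h import *
for n in("top","side"):
    im=cv2.imread(f"pics/{n}0.png")[:,:,::-1].copy();m=masks(im)
    P=pix(m["orange"]);W=rays(n,P,.008);c,r,e=circ(W);k=np.abs(np.hypot(*(W[:,:2]-c).T)-.0975)<.006
    print(n,"ring",circ(W[k]),"n",len(P),k.sum())
    for c,st,_ in blobs(m["green"]): print("green",c,st[2:],ray(n,c,.03)[:2],ray(n,c,.093)[:2])
    for c,st,_ in blobs(m["dark"]):
        if st[4]<400: print("dark",c,st[2:],ray(n,c,.086)[:2])
for n,(x,y,w,hh) in {"top":(120,130,250,160),"side":(155,140,190,210)}.items():
    im=cv2.imread(f"pics/{n}0.png")[y:y+hh,x:x+w];cv2.imwrite(f"pics/{n}0c.png",cv2.resize(im,None,fx=2.8,fy=2.8,interpolation=cv2.INTER_CUBIC))
E
```

```text
top ring (array([0.56290327, 0.09239284]), np.float64(0.09768467305369777), np.float64(0.0011225697466169596)) n 285 283
green [249.2962963  250.96296296] [ 8  8 27] [ 0.4389697  -0.07472678] [ 0.44077333 -0.07576891]
green [150.87551867 272.12863071] [ 18  17 241] [0.39016715 0.1882437 ] [0.39480763 0.1719153 ]
dark [277.76190476 151.92857143] [14 11 42] [ 0.6948117  -0.15603494]
dark [293.38461538 151.23076923] [ 8  3 13] [ 0.69566412 -0.19690147]
dark [242.58333333 155.25      ] [ 7  7 12] [ 0.68825767 -0.06407115]
dark [259.125 166.25 ] [5 4 8] [ 0.65813783 -0.10639797]
dark [256.52631579 172.39473684] [11 12 38] [ 0.64214722 -0.09922904]
dark [313.1 214.2] [ 6  4 10] [ 0.52982626 -0.24175849]
dark [324.375 217.375] [6 5 8] [ 0.52091838 -0.27040982]
dark [505.42465753 290.8630137 ] [13  8 73] [ 0.32322007 -0.7208206 ]
dark [441.01648352 349.06593407] [  9  77 182] [ 0.18583107 -0.54675742]
dark [508.72727273 382.54545455] [ 6  2 11] [ 0.1011387  -0.70874154]
side ring (array([0.56311594, 0.09248058]), np.float64(0.0975045232329493), np.float64(0.0017659947505706943)) n 730 685
gr
[... 321 characters left out ...]
31 -1.44244782]
dark [500.90598291  89.37321937] [ 25  53 351] [-0.05104478 -0.75887998]
dark [268.    71.12] [ 7  8 50] [ 0.69674017 -0.64369196]
dark [429.43234323 129.66666667] [ 83  18 303] [ 0.1735062  -0.46612508]
dark [267.22727273 129.81818182] [15  5 44] [ 0.61258245 -0.32946075]
dark [378.4375 154.4375] [ 8  8 48] [ 0.30417156 -0.31360825]
dark [292.         194.84210526] [ 4  9 19] [ 0.48942109 -0.10375419]
dark [259.90140845 203.90140845] [ 9  9 71] [ 0.55397821 -0.05396117]
dark [306.75824176 230.68131868] [15 12 91] [ 0.43445768 -0.00794725]
dark [282.43461538 249.90769231] [ 22  41 260] [0.4729334  0.05677345]
dark [119.08510638 237.08510638] [11 11 94] [0.81402667 0.12446403]
```

View pics/top0c.png

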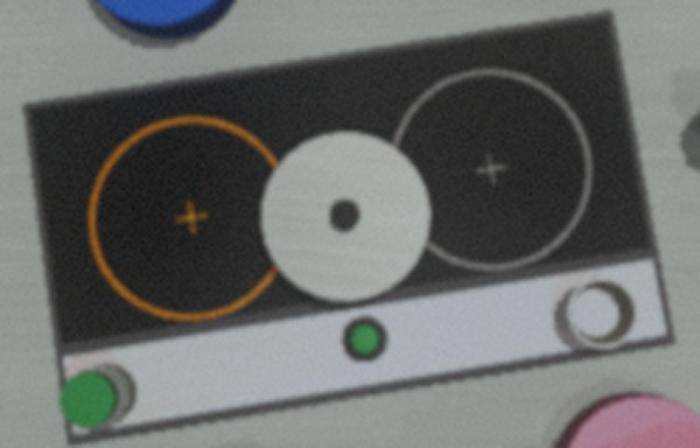

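View pics/side0c.png

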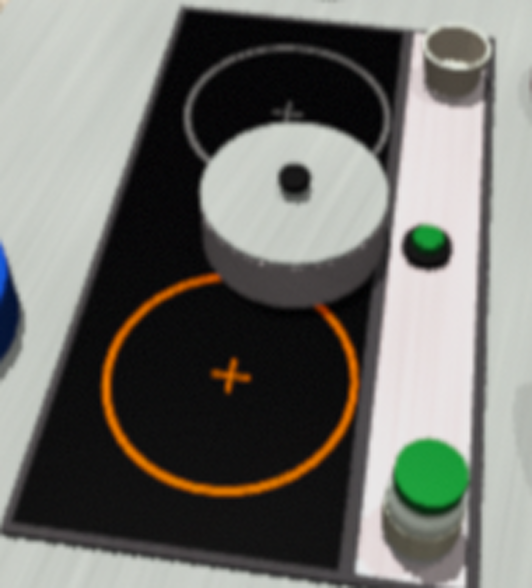

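```bash
cat >> h.py <<'E'
def potlid(im,p0,n="top",z=.068):
    g=cv2.medianBlur(cv2.cvtColor(im,cv2.COLOR_RGB2GRAY),3)
    c0=ray(n,p0,z)[:2]; K,R,t=cam(n)
    P=[]
    for a in np.arange(0,2*np.pi,np.pi/60):   # radial edge: strongest bright->dark step between 65 and 95 mm
        rr=np.arange(.066,.096,.0005);W=np.c_[c0[0]+rr*np.cos(a),c0[1]+rr*np.sin(a),np.full(len(rr),z)]
        q=cv2.projectPoints(W,cv2.Rodrigues(R)[0],t,K,None)[0].reshape(-1,2).astype(np.float32)
        v=cv2.remap(g,q[:,0].reshape(1,-1),q[:,1].reshape(1,-1),cv2.INTER_LINEAR)[0].astype(float)
        d=v[:-5]-v[5:];i=d.argmax()
        if d[i]>25:P.append(W[i+2])
    P=np.array(P);c,r,e=circ(P)
    for _ in range(3):
        k=np.abs(np.hypot(*(P[:,:2]-c).T)-r)<.003;c,r,e=circ(P[k])
    return c,r,e,k.sum()
E
python3 - <<'E'
from h import *
im=cv2.imread("pics/top0.png")[:,:,::-1].copy();print(potlid(im,(243.5,207)), ray("top",(243,207),.086))
s=cv2.imread("pics/side0.png")[:,:,::-1].copy();print(potlid(s,(260,209),"side"))
p=np.array([.554,-.0545]);g=np.array([.563,.0924]);print(g-p,np.linalg.norm(g-p),np.degrees(np.arctan2(*(g-p))))
# hob axes from idle ring cross
i=ray("top",(295.3,190.3),.008);print("idle",i, i[:2]-g, np.degrees(np.arctan2(g[0]-i[0],g[1]-i[1])))
for uv in [(332.6,242)]:print("butter",ray("top",uv,.053))
E
```

```text
(array([ 0.55567067, -0.06165139]), np.float64(0.07892151716434874), np.float64(0.0005481740489716978), np.int64(119)) [ 0.55301675 -0.06215084  0.086     ]
(array([ 0.55629928, -0.06014142]), np.float64(0.07893900360786044), np.float64(0.0005912528506158374), np.int64(120))
[0.009  0.1469] 0.14717543952711676 3.5059106753644853
idle [ 0.60213698 -0.20622654  0.008     ] [ 0.03913698 -0.29862654] -7.46643751209342
butter [ 0.45716505 -0.2949833   0.053     ]
```

Pot centre is (0.556, -0.061), with both cameras agreeing to 2 mm and a radius of 79 mm. The ring is at (0.563, 0.092). I'll push from the -y side with the open fingers cradling the pot, keeping them low, and go above the approach point first.

```bash
python3 -m pendant '[[0,0,0,4.56,-1.45,0,8.5],[0,0,0,4.56,-1.45,0,8.5],[0,0,0,4.56,-1.45,0,8.5],[0,0,0,4.56,-1.45,0,8.5],[0,0,0,4.56,-1.45,0,8.5],[0,0,0,4.56,-1.45,0,8.5],[0,0,0,4.56,-1.45,0,8.5],[0,0,0,4.56,-1.45,0,8.5],[0,0,0,4.56,-1.45,0,8.5],[0,0,0,4.56,-1.45,0,8.5]]'
python3 -m pendant '[[0,0,-9.6,0,0,0,8.5],[0,0,-9.6,0,0,0,8.5],[0,0,-9.6,0,0,0,8.5],[0,0,-9.6,0,0,0,8.5],[0,0,-9.6,0,0,0,8.5],[0,0,-9.6,0,0,0,8.5],[0,0,-9.6,0,0,0,8.5],[0,0,0,0,0,0,8.5]]'
```

```text
t: 1.35
position: [0.5518, -0.1739, 0.4042]
ee_rot: [[0.938, 0.346, -0.001], [0.346, -0.938, 0.0], [-0.001, -0.0, -1.0]]
wrist_force: [-0.1, -0.8, 0.3]
grip_width: 0.0849
t: 2.35
position: [0.5507, -0.175, 0.4041]
ee_rot: [[0.046, 0.999, -0.001], [0.999, -0.046, 0.0], [0.0, -0.001, -1.0]]
wrist_force: [0.5, -0.9, -0.3]
grip_width: 0.0848
```

```bash
python3 -m pendant '[[0,0,0,0,0,4,8.5],[0,0,0,0,0,4,8.5],[0,0,0,0,0,4,8.5],[0,0,0,0,0,4,8.5],[0,0,0,0,0,3,8.5],[0,0,0,0,0,2,8.5],[0,0,0,0,0,0.9,8.5],[0,0,0,0,0,0,8.5]]'
python3 - <<'E'
from h import *
im=read_camera("side");cv2.imwrite("pics/side1.png",cv2.resize(im[80:360,150:400],None,fx=2.1,fy=2.1)[:,:,::-1])
E
```

```text
t: 3.35
position: [0.5506, -0.175, 0.1852]
ee_rot: [[0.045, 0.999, -0.001], [0.999, -0.045, 0.0], [0.0, -0.001, -1.0]]
wrist_force: [-0.4, 0.8, 0.7]
grip_width: 0.0849
```

View pics/side1.png

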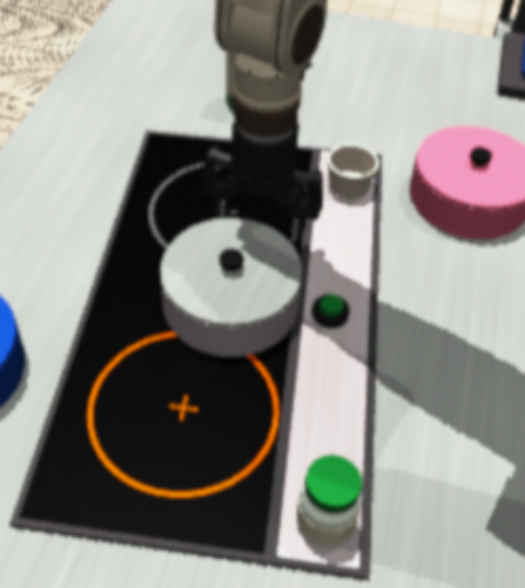

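The fingers stand behind the pot, clear of it and of the butter dish. I'll start with part of the push and check the contact force.

```bash
python3 -m pendant '[[0,0,0,1,0,0,8.5],[0,0,0,1,0,0,8.5],[0,0,0,1,0,0,8.5],[0,0,0,1,0,0,8.5],[0,0,0,1,0,0,8.5]]'
python3 -m pendant '[[0,0,0,1,0,0,8.5],[0,0,0,1,0,0,8.5],[0,0,0,1,0,0,8.5],[0,0,0,1,0,0,8.5],[0,0,0,1,0,0,8.5],[0,0,0,1,0,0,8.5],[0,0,0,1,0,0,8.5],[0,0,0,0.5,0,0,8.5],[0,0,0,0,0,0,8.5]]'
cat > look.py <<'E'
from h import *
import sys
k=sys.argv[1]
s=read_camera("side");t=read_camera("top")
for n,im in(("side",s),("top",t)):
    P=pix(masks(im)["orange"]);W=rays(n,P,.008);cr=np.array([.563,.0924])
    cv2.imwrite(f"pics/{n}{k}.png",im[:,:,::-1])
    best=None
    K,R,tt=cam(n)
    for y in np.arange(-.06,.11,.02):
        q=cv2.projectPoints(np.array([[.56,y,.068]]),cv2.Rodrigues(R)[0],tt,K,None)[0].ravel()
        try:
            r=potlid(im,q,n)
            if abs(r[1]-.079)<.002 and (best is None or r[3]>best[3]): best=r
        except Exception: pass
    print(n,best)
print(read_state()["position"],read_state()["t"])
E
python3 look.py 2
```

```text
t: 4.03
position: [0.5532, -0.125, 0.1861]
ee_rot: [[0.045, 0.999, 0.001], [0.999, -0.045, -0.002], [-0.002, 0.001, -1.0]]
wrist_force: [-1.7, -4.5, 0.6]
grip_width: 0.0851
t: 5.15
position: [0.5564, -0.0497, 0.186]
ee_rot: [[0.044, 0.999, 0.001], [0.999, -0.044, 0.001], [0.001, 0.001, -1.0]]
wrist_force: [0.8, -2.3, 1.2]
grip_width: 0.0852
side (array([0.56007518, 0.03080317]), np.float64(0.07890420235155245), np.float64(0.0005428641142223657), np.int64(111))
top (array([0.55983848, 0.02935785]), np.float64(0.07896473043799183), np.float64(0.000487101938464741), np.int64(48))
[ 0.55640037 -0.04977575  0.18582385] 5.25
```

View pics/side2.png

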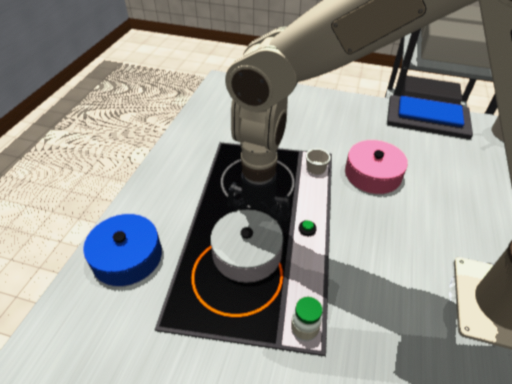

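The pot is tracking straight at (0.560, 0.030), with (0.003, 0.062) left to go.

```bash
python3 -m pendant '[[0,0,0,0.8,0,0,8.5],[0,0,0,0.8,0,0,8.5],[0,0,0,0.8,0,0,8.5],[0,0,0,0.8,0,0,8.5],[0,0,0,0.8,0,0,8.5],[0,0,0,0.8,0,0,8.5],[0,0,0,0.5,0,0,8.5],[0,0,0,0.3,0,0,8.5],[0,0,0,0.3,0,0,8.5],[0,0,0,0,0,0,8.5]]'; python3 look.py 3
```

```text
t: 6.5
position: [0.5588, 0.0085, 0.1858]
ee_rot: [[0.045, 0.999, -0.0], [0.999, -0.045, -0.001], [-0.001, -0.0, -1.0]]
wrist_force: [-0.6, -4.5, 2.7]
grip_width: 0.0852
side (array([0.56228415, 0.08847517]), np.float64(0.078842880229774), np.float64(0.0005081746394294749), np.int64(111))
top None
[0.55881116 0.0084611  0.18575893] 6.6
```

View pics/side3.png

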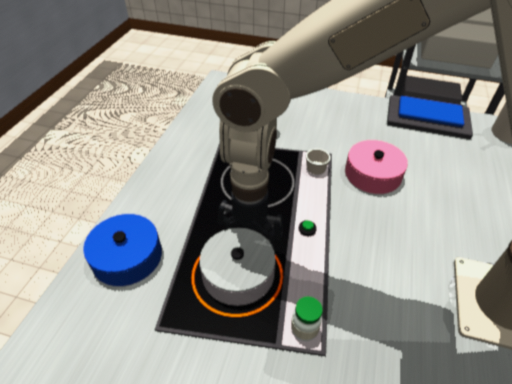

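```bash
python3 -m pendant '[[0,0,0,0.2,0,0,8.5],[0,0,0,0.2,0,0,8.5],[0,0,0,0.05,0,0,8.5],[0,0,0,0,0,0,8.5]]'; python3 -m pendant '[[0,0,0,-1,0,0,8.5],[0,0,0,-2,0,0,8.5],[0,0,0,-3,0,0,8.5],[0,0,0,-3,0,0,8.5],[0,0,0,0,0,0,8.5]]';python3 look.py 4
```

```text
t: 7.1
position: [0.559, 0.0128, 0.1858]
ee_rot: [[0.045, 0.999, -0.0], [0.999, -0.045, -0.001], [-0.001, -0.0, -1.0]]
wrist_force: [0.9, -5.6, 2.7]
grip_width: 0.0851
t: 7.72
position: [0.5546, -0.0792, 0.1854]
ee_rot: [[0.048, 0.999, -0.001], [0.999, -0.048, 0.001], [0.001, -0.001, -1.0]]
wrist_force: [0.1, -0.2, 0.1]
grip_width: 0.085
side (array([0.56268933, 0.09240576]), np.float64(0.07901442871601443), np.float64(0.0004267078122564153), np.int64(119))
top (array([0.56187923, 0.09096073]), np.float64(0.07863056932829159), np.float64(0.000581025591965239), np.int64(92))
[ 0.55476486 -0.07727378  0.18539619] 7.825
```

From both views the pot is within 1.5 mm of the ring centre, and the fingers have backed off. Next I'll rise, close the fingers and go over the button at about (0.4394, -0.0732).

```bash
python3 -m pendant '[[0,0,0,0,0,-4,8.5],[0,0,0,0,0,-4,8.5],[0,0,0,0,0,-4,0],[0,0,0,0,0,0,0],[0,0,0,0,-3,0,0],[0,0,0,0,-3,0,0],[0,0,0,0,-3,0,0],[0,0,0,-0.1,-2.55,0,0],[0,0,0,0,0,0,0],[0,0,0,0,0,0,0]]'; python3 look.py 5
```

```text
t: 9.07
position: [0.4403, -0.0722, 0.3055]
ee_rot: [[0.043, 0.999, 0.001], [0.999, -0.043, 0.0], [0.0, 0.001, -1.0]]
wrist_force: [-0.2, 0.0, 0.9]
grip_width: -0.0001
side (array([0.56266491, 0.09232875]), np.float64(0.07909208643114421), np.float64(0.00046350809603556867), np.int64(118))
top (array([0.56178342, 0.09079747]), np.float64(0.07870771579787175), np.float64(0.0005622087690358618), np.int64(109))
[ 0.44059748 -0.07238186  0.30555729] 9.175
```

Run:
```python
from h import *
print(read_state()["position"],read_state()["grip_width"])
im=cv2.imread("pics/top5.png")[100:300,110:390];cv2.imwrite("pics/top5c.png",cv2.resize(im,None,fx=2.8,fy=2.8))
```

```text
[ 0.44059748 -0.07238186  0.30555729] 0.0002068822038851606
```

View pics/top5c.png

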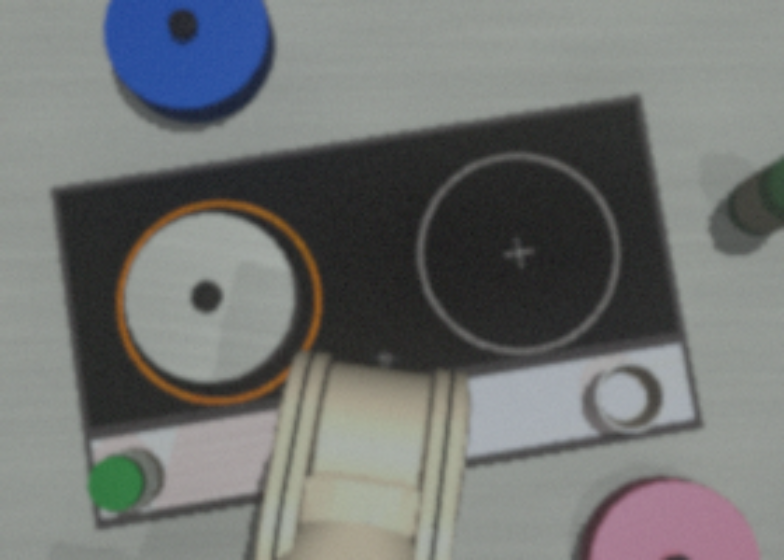

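View pics/side5.png

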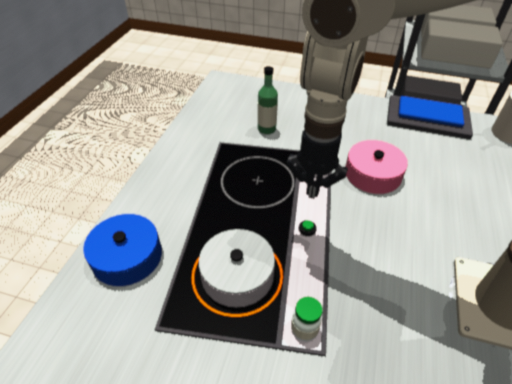

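The pot sits inside the orange ring with a gap all round, allowing for parallax in the top view, and the closed fingers are over the button. Descending to 1 cm above it.

```bash
python3 -m pendant '[[0,0,0,0,0.1,3,0],[0,0,0,0,0,3,0],[0,0,0,0,0,2,0],[0,0,0,0,0,1,0],[0,0,0,0,0,0,0]]'
python3 - <<'E'
from h import *
im=read_camera("side");cv2.imwrite("pics/side6c.png",cv2.resize(im[150:280,230:390],None,fx=4.5,fy=4.5,interpolation=cv2.INTER_CUBIC)[:,:,::-1])
E
```

```text
t: 9.8
position: [0.4409, -0.0725, 0.2152]
ee_rot: [[0.044, 0.999, -0.001], [0.999, -0.044, 0.0], [0.0, -0.001, -1.0]]
wrist_force: [-0.4, -0.8, 0.3]
grip_width: 0.0002
```

View pics/side6c.png

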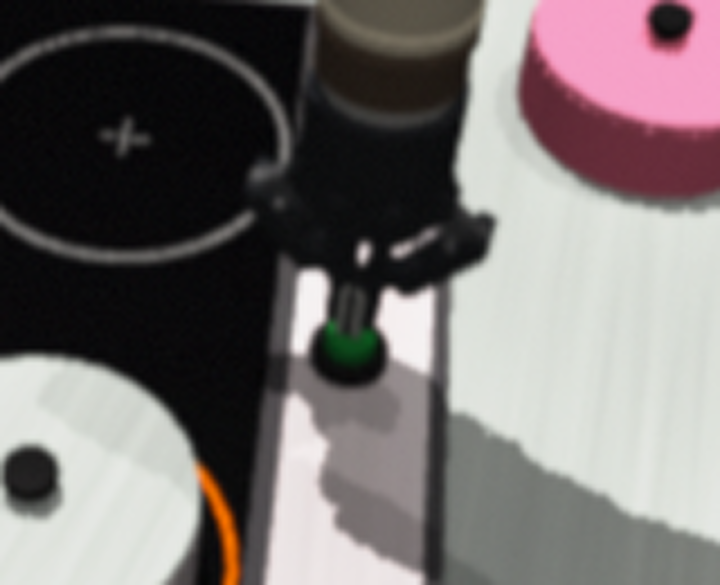

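The fingertips are centred over the green button, so I'll press.

```bash
python3 -m pendant '[[0,0,0,0,-0.1,0.8,0],[0,0,0,0,0,0.4,0],[0,0,0,0,0,0.2,0],[0,0,0,0,0,0.2,0],[0,0,0,0,0,0,0]]';python3 -m pendant '[[0,0,0,0,0,0.2,0],[0,0,0,0,0,0,0]]'
```

```text
t: 10.48
position: [0.4397, -0.0725, 0.1999]
ee_rot: [[0.044, 0.999, 0.0], [0.999, -0.044, -0.0], [-0.0, 0.0, -1.0]]
wrist_force: [-0.3, 0.1, 4.5]
grip_width: 0.0002
t: 10.72
position: [0.4397, -0.0725, 0.1978]
ee_rot: [[0.044, 0.999, 0.0], [0.999, -0.044, -0.0], [-0.0, 0.0, -1.0]]
wrist_force: [-0.4, -0.5, 4.3]
grip_width: -0.0002
```

```bash
python3 -m pendant '[[0,0,0,0,0,0.1,0],[0,0,0,0,0,0,0]]';python3 -m pendant '[[0,0,0,0,0,0.1,0],[0,0,0,0,0,0,0]]'
```

```text
t: 10.98
position: [0.4397, -0.0725, 0.1974]
ee_rot: [[0.044, 0.999, 0.001], [0.999, -0.044, -0.0], [-0.0, 0.001, -1.0]]
wrist_force: [-3.2, 0.1, 9.7]
grip_width: 0.0001
t: 11.22
position: [0.4397, -0.0725, 0.1972]
ee_rot: [[0.044, 0.999, 0.001], [0.999, -0.044, -0.0], [-0.0, 0.001, -1.0]]
wrist_force: [-5.1, 0.9, 18.9]
grip_width: 0.0003
```

The height stalled at 0.197 while the force rose to 19 N, so the button is on its stop. Now I'll release, rise clear and check everything.

```bash
python3 -m pendant '[[0,0,0,0,0,-0.5,0],[0,0,0,0,0,-1,0],[0,0,0,0,0,-3,0],[0,0,0,0,0,-4,0],[0,0,0,0,0,-4,0],[0,0,0,-5,-3,0,0],[0,0,0,-5,-3,0,0],[0,0,0,-5,-3,0,0],[0,0,0,-5,-3,0,0],[0,0,0,0,0,0,0],[0,0,0,0,0,0,0]]'; python3 look.py 7
python3 - <<'E'
from h import *
for n in("top","side"):
  for k in "07":
    im=cv2.imread(f"pics/{n}{k}.png")[:,:,::-1].copy()
    print(n,k,[(c.round(1),st[4]) for c,st,_ in blobs(masks(im)["green"])])
    P=pix(masks(im)["orange"]);W=rays(n,P,.008);c=np.array([.563,.0924]);r=np.hypot(*(W[:,:2]-c).T);print(" ring",circ(W[np.abs(r-.0975)<.006]))
a=cv2.imread("pics/side7.png")[130:350,150:350];cv2.imwrite("pics/side7c.png",cv2.resize(a,None,fx=2.7,fy=2.7))
print(read_state()["wrist_force"])
E
```

```text
t: 12.6
position: [0.3108, -0.267, 0.3206]
ee_rot: [[0.045, 0.999, -0.0], [0.999, -0.045, 0.001], [0.001, -0.0, -1.0]]
wrist_force: [-0.7, 0.7, 0.1]
grip_width: -0.0
side (array([0.56265602, 0.09230774]), np.float64(0.07904394006992345), np.float64(0.00045687530446762915), np.int64(118))
top (array([0.56178162, 0.09087235]), np.float64(0.07872643392034326), np.float64(0.0005548364639608283), np.int64(107))
[ 0.3115313  -0.26615622  0.32058255] 12.7
top 0 [(array([249.3, 251. ]), np.int32(27)), (array([150.9, 272.1]), np.int32(241))]
 ring (array([0.56290327, 0.09239284]), np.float64(0.09768467305369777), np.float64(0.0011225697466169596))
top 7 [(array([249.8, 250.6]), np.int32(53)), (array([150.9, 272.2]), np.int32(242))]
 ring (array([0.56280846, 0.09243507]), np.float64(0.09776510847862632), np.float64(0.0011817708550379011))
side 0 [(array([307.5, 224.7]), np.int32(79)), (array([308.5, 309.3]), np.int32(502))]
 ring (array([0.56311594, 0.09248058]), np.float64(0.0975045232329493), np.float64(0.0017659947505706943))
side 7 [(array([307.4, 224.7]), np.int32(81)), (array([308.5, 309.3]), np.int32(503))]
 ring (array([0.5631643 , 0.09234766]), np.float64(0.09765375977651757), np.float64(0.001803987972404486))
[ 0.61343895 -0.50657159  0.47168092]
```

View pics/side7c.png

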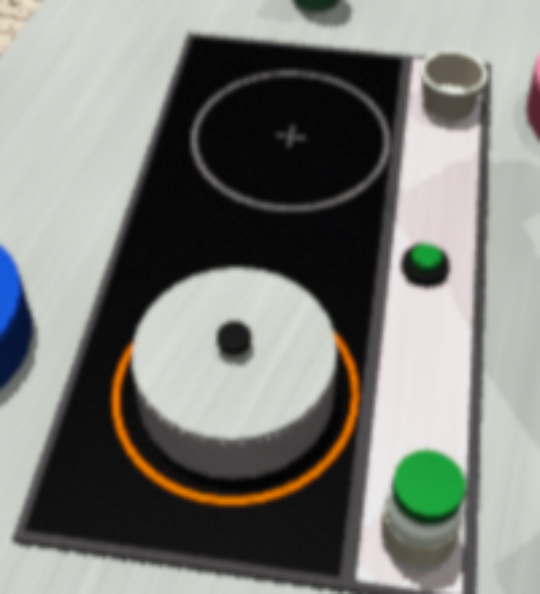

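View pics/top7.png

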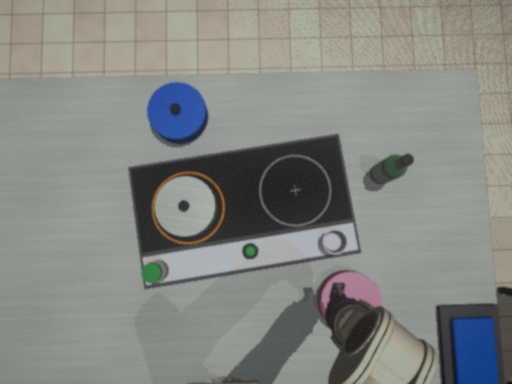

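The pot stands inside the ring with clear glass all round and the button is back up at its starting pixel. The jar, dish and bottle are where they were.

```bash
python3 -c "
from cell import *
print(sign_off())"
```

```text
the job is handed in; nothing more can be done
None
```

The pot is centred in the lit orange ring and the green start button has been pressed and released. The job was handed in at about 12.7 s; `sign_off()` reports no verdict.

- **Pot:** I pushed the grey metal pot low on its side with the open fingers. The last pictures put its centre within 2 mm of the ring's, leaving about 13 mm of glass between its base and the orange line. The two cameras differed by about 1.5 mm.
- **Button:** After the pot was in place, I pressed until the fingertips stalled at 24 mm, the button's fully-down height. The force rose to 19 N there, against the 5 N needed. The last pictures show the button back up.
- **Bystanders:** The salt jar is within 0.1 pixel of where it began. I checked the butter dish and oil bottle only by eye; both look unmoved. The arm touches nothing.

No check failed.

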